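# Stand the engraver's pattern board on its kickstand

## Robot

A 6-joint arm with a two-finger parallel gripper is mounted at the origin on the work surface. World frame = base frame: x ahead of the robot, y to its left, z up, the work surface at z = 0. Lengths are in mm, angles in rad, forces in N, time in s.
With the tool pointing down it reaches from about 350 to 775 mm from the base axis. Payload 7.3 kg.
Tool frame: the origin (TCP) lies at the very end of the fingers, on their centre line; the grasp point (between the pads) lies 19 mm behind it (bot.tcp_to_grasp is the distance from the TCP to the grasp point, in mm); z points along the fingers, y is the direction in which the jaws open and shut (so a half turn about z gives the same grasp; the last joint's range is limited). The gripper opens to 92 mm and grips with 3 to 60 N. Pads are 19 mm wide; open, the fingers measure 130 mm over their backs; the gripper's body (75 mm by 190 mm) begins 47 mm behind the grasp point.
Start: joints at [1.138, 0.342, 1.524, -0, 1.275, -0.146], TCP at [148.499, 503.58, 226.741] pointing down, gripper open.
Joint ranges: [-2.53, 2.53], [-0.77, 2.02], [0.04, 2.7], [-1, 4.14], [0.28, 2.66], [-3.11, 3.11]. Speed limits (rad/s): [2.57, 2.57, 3.14, 3.14, 3.14, 3.14].

## Interface

Orientations are given as [roll, pitch, yaw] about the fixed x, y, z axes, in that order (R = Rz(yaw) Ry(pitch) Rx(roll)).
In Python, from plant import bot gives the robot as it stands. The module is installed in compiled form; this text tells all that it offers.
- The arm moves only by the tool carry_out, never from a script. Its argument "motion" is a list of rows, each a list of 5 numbers: the closure, from 0 (fully open) to 1 (shut), then the shift along the tool's x, y, z in mm, then the turn about the tool's z in degrees. In form: [[claw, dx, dy, dz, spin], ...]. A call has 1 to 10 rows; each row is the pose to reach, as a shift and turn from the pose measured when the call began, along the tool's axes at that moment; what a row does not reach only later rows make up. A row lasts 1/8 s, in which the tool goes at most 62.5 mm and 10.7 degrees, less where a joint would pass 70% of its speed; a pose out of reach is approached as far as the arm can. A call with a gripper value outside its range is refused whole. The fingers move at their own pace and stop on an object; the grip force is fixed at half the most. Time passes only in rows, so rows that repeat a pose let the fingers close. It gives the time, the measured TCP pose, the force and the opening at its end, in the units of the state.
- bot.get_obs(): the state, without advancing time (a new reading comes with each control period).
- bot.capture(name): name is "side" or "top" or "wrist"; returns a dict with "color" (384x512x3 uint8, red, green, blue), "depth" (384x512 float32, mm along the optical axis (not along the pixel's ray), 0 where there is no reading), "K" (3x3 intrinsics, pixels), "camera_from_world" (4x4, takes a point from world to camera coordinates). Camera axes: x right, y down, z forward; pixel columns grow to the right and rows downward; lengths in mm; the calibration is good to about 2 mm. The wrist camera is an equidistant fisheye: a pixel r from the principal point sees the ray r / f radians off the axis. A picture is of the moment at which its call begins.
- bot.close_job(): hands the job in, once; it reports no verdict.
The state is a dict: "time": time; "joint_positions": joint angles; "dq": joint speeds; "tau": joint torques, N m; "tool_pos": TCP position; "tcp_rot": TCP orientation; "contact_force": force on the tool from outside, world axes, zero at the start; "moment": the same for the moment, N m; "grip_width": finger opening in mm.
Only numpy, scipy, OpenCV 4.12 (cv2) and the standard library are available. Lean on these libraries where they do the work, as an engineer would, in place of code of your own. Each camera call takes 0.05 s, during which the arm holds its last target.

## Task

Two pattern boards lie face down on the engraver's bench; one of them has a folded wire kickstand on its back. Unfold that kickstand all the way, then tip that board up by its top handle and leave it standing on its bottom edge and kickstand, leaning back a little. Leave the other board lying where it is.

Things in the scene. Friction and masses are not known exactly. Their poses are not given: they have to be found in the camera images.
- pattern_board: Board to stand up: plywood, 110 mm tall, 120 wide, 10 thick (mm throughout), 0.32 kg. Origin: centre of its face (underside as it lies). +x: to its top edge (x=55), at first toward the robot +-40 deg; bottom edge x=-55. +z: out of its back (z=10). Handle past the top edge: a freely turning wooden sleeve, 16 round, 72 long along y, axis at x=100, z=18; 37 clear of the panel.
- kick_leg (a joint): Hinge angle of the wire kickstand, rad: 0 = folded along the back (starts 0 to 0.12), 0.80 = fully unfolded, a hard stop. Friction of 0.03 N m keeps it where it is left. The axis runs along the board's y at board x=30, z=24 mm, held in two lugs at y=+-47.
- kick_leg_bar (a point): Middle of the kickstand's foot: a black sleeve, 12 mm round, 62 long along the board's y, turning freely on its cross wire, axis 80 from the hinge. Two arms (y=+-37) join it to the hinge. Folded it is at board x=-50, z=24, 8 clear of the back; it swings up and toward the top edge. With the board standing it rests on the bench behind; the board leans back about 18 deg.
- plain_board: Bystander, to be left where it lies: a board of the same size with the same handle, also face down, but without lugs and kickstand. Origin and axes as for the pattern board.
Mind the look-alikes: they are no part of the job. Leave any orange or turquoise look-alike of the pattern_board alone.

How it is judged:
By the outcome, as a careful person would: the job done as asked, in the order asked, and still so for the second after the job is handed in, with the robot touching nothing.
It also fails if it takes over 56 s, if anything falls off the work surface, if the arm or the gripper's body presses on something with over 40 N, if the wrist force passes 120 N, or if a joint passes its speed limit or range.

## Working session

There is one attempt and no reset: what is moved stays moved. The work goes in short steps, Python scripts to look and compute and a tool call to move; the robot and the scene stay as the last step left them, time stands still between calls to the robot, and variables do not carry over. Pictures are saved under pics/ and viewed, and the job is handed in when it is done.

Besides the shell and the picture viewer there is one more tool, called after "Request:" in YAML: its name, and indented under it one key for each argument. carry_out: Moves the arm, as the interface text tells. Its arguments: {"type":"object","properties":{"motion":{"type":"array","items":{"type":"array","items":{"type":"number"}}}},"required":["motion"]}

```bash
mkdir -p pics; cat > h.py <<'E'
import numpy as np, cv2
from plant import bot
def snap(name,tag):
    c=bot.capture(name); np.savez(f'{tag}.npz',**c)
    cv2.imwrite(f'pics/{tag}.png',c['color'][:,:,::-1]); return c
def depth_pts(c):
    K=c['K'];d=c['depth'];v,u=np.mgrid[:d.shape[0],:d.shape[1]]
    P=np.stack([(u-K[0,2])/K[0,0]*d,(v-K[1,2])/K[1,1]*d,d],-1)
    T=np.linalg.inv(c['camera_from_world']); return P@T[:3,:3].T+T[:3,3]
def plane(c,u,v,z):
    K=c['K'];T=np.linalg.inv(c['camera_from_world'])
    r=T[:3,:3]@np.array([(u-K[0,2])/K[0,0],(v-K[1,2])/K[1,1],1]);o=T[:3,3]
    return o+r*(z-o[2])/r[2]
E
python3 - <<'E'
from h import *
print(bot.get_obs())
for n in['top','side','wrist']:
    c=snap(n,n+'0');print(n,c['K'].tolist(),np.linalg.inv(c['camera_from_world']).round(2).tolist())
E
```

```text
{'time': 0.0, 'joint_positions': array([ 1.13799007e+00,  3.42736411e-01,  1.52501502e+00,  7.50192131e-06,
        1.27539579e+00, -1.45980507e-01]), 'dq': array([-0.00160789, -0.00031494, -0.00025121,  0.00231492, -0.00119093,
        0.00192563]), 'tau': array([-8.28740008e-05, -4.31245816e+01, -2.44216669e+01,  7.17364135e-02,
        5.59779222e-02, -1.17519794e-04]), 'tool_pos': array([148.32204601, 503.1899417 , 226.03855693]), 'tcp_rot': array([-3.14005566e+00, -2.33228831e-04,  2.85476454e+00]), 'contact_force': array([-0.98344902, -0.14466466, -0.30460503]), 'moment': array([ 0.03976637, -0.05110792,  0.00983089]), 'grip_width': 91.65857676878407}
top [[484.8007703458353, 0.0, 252.85674488624068], [0.0, 484.8007703458353, 199.90582121778735], [0.0, 0.0, 1.0]] [[-0.03, -1.0, 0.05, 454.81], [-1.0, 0.03, 0.01, 122.25], [-0.01, -0.05, -1.0, 1584.77], [0.0, 0.0, 0.0, 1.0]]
side [[376.2044668872996, 0.0, 247.30211383925825], [0.0, 376.2044668872996, 194.71322818708308], [0.0, 0.0, 1.0]] [[1.0, 0.01, 0.02, 512.55], [-0.01, -0.64, 0.77, -750.28], [0.02, -0.77, -0.64, 785.95], [0.0, 0.0, 0.0, 1.0]]
wrist [[297.3186396354542, 0.0, 258.65927056335244], [0.0, 297.3186396354542, 194.79577422328163], [0.0, 0.0, 1.0]] [[0.28, 0.93, 0.25, 82.37], [0.96, -0.27, -0.07, 522.95], [-0.0, 0.26, -0.97, 383.88], [0.0, 0.0, 0.0, 1.0]]
```

View pics/top0.png

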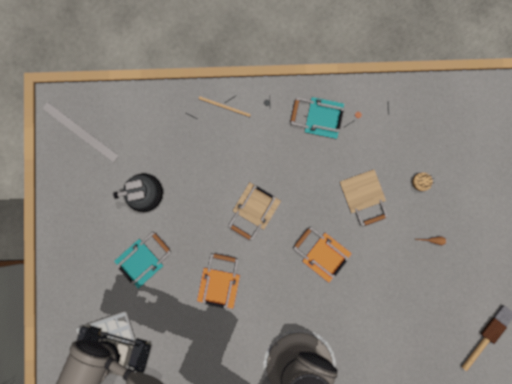

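View pics/side0.png

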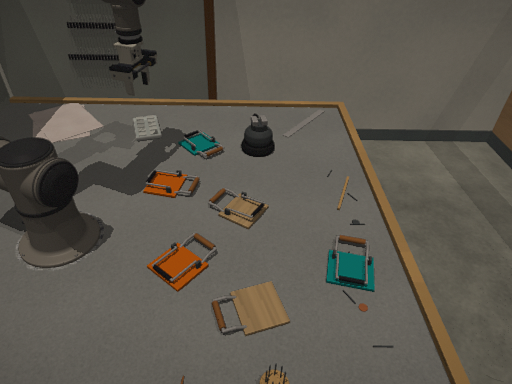

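View pics/wrist0.png

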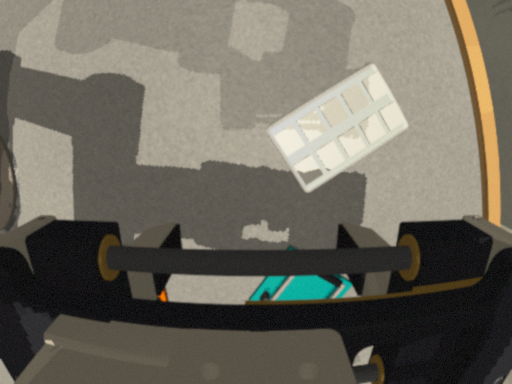

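Candidates in the top view are plywood with kickstand (256,208), plain plywood (363,195), orange (325,255) and (219,288), and turquoise (323,117) and (143,260). The board at (256,208) fits: it is plywood and has lugs and a black foot bar. I'll confirm that in an enlarged crop and measure it.

```bash
python3 - <<'E'
from h import *
c=dict(np.load('top0.npz'));s=dict(np.load('side0.npz'))
a=cv2.resize(c['color'][170:255,210:300],None,fx=6,fy=6,interpolation=cv2.INTER_CUBIC)
b=cv2.resize(s['color'][175:240,195:280],None,fx=6,fy=6,interpolation=cv2.INTER_CUBIC)
cv2.imwrite('pics/crop_t.png',a[:,:,::-1]);cv2.imwrite('pics/crop_s.png',b[:,:,::-1])
P=depth_pts(c)
for v in range(180,245,4): print(v,' '.join('%3d'%P[v,u,2] for u in range(222,290,4)))
print(P[206,257],P[200,365])
E
```

```text
180   0  -4   0  -3  -2   0  -3   3   0   3  -5   0   0  -5  -1   4   1
184   1   0   2   0   5  -1   3  10   0  -3  -4  -3   0  -8  -4   0  -2
188  -4   0   0   4  -5   0  11   9   5  36   3   0   4  -4  -5   0   6
192   3   4  -3  -7   0   1  16  35   0  11  30  43   1  -2  -1   0   2
196   0   0  -7   6   2   6   8   9  10   9   7   3  35   2   4  -7   5
200  -8   1  -4   0   7   6  22  10  10  12   3   8   6   6   4  -5   1
204  -3   3   7   0  26  21  14   8  16   7   5   9  30   6   9  -4  -1
208  -4  -1  -1  13   8  12   9   5   5  10   6  14   3   8  -2  -2  -3
212   1  -6  -6  -4  14   8   9   7   2   5   3  23   5   0   0  -1   1
216   0   0   2  18  -3   9  12   9   4   4  28   8  14   2  -2   3   6
220  -1  -5  -2   0  -7   0  -4   9  10  10  25   9  -5   3   3  -3  -3
224  -1  -1  18  -4  -5  -6   0   3  -1  10   9   7   1   1   5   7  -4
228   1  -2  21  27  22  -9  -5  -4  -6  16   9   2   0   0  -4  -3   0
232 1584  -1  -3  -5  21  23  -1   0  10   0  -3  -6   8   3   0   0   0
236  -5  -3   0   1  -5  -4  19  25  -7  -1  -6  -3  -6 -11   3  -4  -5
240   0   1   4   0   1  -4  -3  -4   6  -4   6  -1  -6   0  -1   0  -1
244   1  -1  -5  -6   2   1  -2   4  -2   0   1  -2  -1  -2   4  -2  -3
[517.87859356 118.7699347   10.21952746] [ 527.71292852 -231.71472941   12.71875066]
```

View pics/crop_t.png

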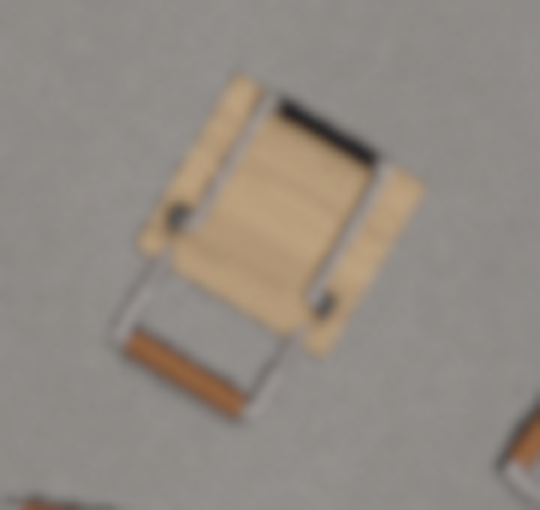

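View pics/crop_s.png

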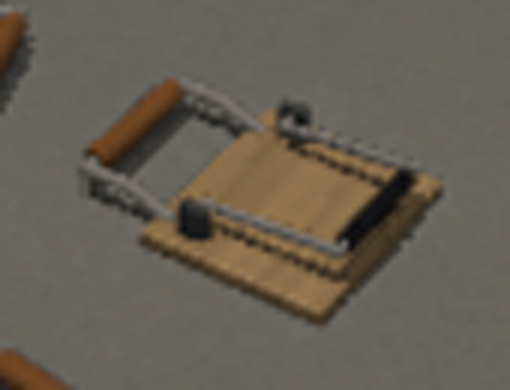

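The crop shows a black foot bar at about (264.5,192), lugs at (240,206) and (264,221), and a brown handle at (240.5,232.5). This is the plywood board with the kickstand. Next I'll get its pose from colour masks.

```bash
cat > pose.py <<'E'
from h import *
def blobs(c,box):
    u0,u1,v0,v1=box
    im=c['color'][v0:v1,u0:u1].astype(int);r,g,b=im[...,0],im[...,1],im[...,2]
    bl=(im.max(-1)<70); br=(r-b>60)&(r<190)&(r-g>35); wd=(r-b>35)&(r-g<50)&~br
    out={}
    for n,m in dict(black=bl,brown=br,wood=wd).items():
        k,l,st,ce=cv2.connectedComponentsWithStats(m.astype(np.uint8))
        out[n]=[(tuple(ce[i].round(1)+[u0,v0]),int(st[i,4]),cv2.minAreaRect(np.argwhere(l==i)[:,::-1].astype(np.float32)+[u0,v0]) if 0 else None) for i in range(1,k) if st[i,4]>=5]
    return out
E
python3 - <<'E'
from pose import *
c=dict(np.load('top0.npz'));s=dict(np.load('side0.npz'))
for cam,box in((c,(210,300,175,250)),(s,(200,275,185,232))):
    o=blobs(cam,box)
    for n,l in o.items():
        z={'black':24,'brown':18,'wood':10}[n]
        for ce,a,_ in l: print(n,ce,a,plane(cam,*ce,z).round(1))
E
```

```text
black (np.float64(264.1), np.float64(191.7)) 32 [562.9  94.6  24. ]
brown (np.float64(240.4), np.float64(231.8)) 58 [435.8 174.6  18. ]
brown (np.float64(297.8), np.float64(243.6)) 16 [392.9  -9.2  18. ]
wood (np.float64(256.0), np.float64(206.1)) 995 [517.7 122.   10. ]
wood (np.float64(233.8), np.float64(228.2)) 13 [447.9 196.   10. ]
wood (np.float64(241.0), np.float64(230.0)) 7 [441.4 172.8  10. ]
wood (np.float64(247.4), np.float64(236.1)) 12 [421.2 152.5  10. ]
wood (np.float64(297.2), np.float64(243.8)) 12 [392.   -7.9  10. ]
black (np.float64(221.3), np.float64(197.5)) 77 [450.9 160.6  24. ]
black (np.float64(243.7), np.float64(193.6)) 14 [521.5 181.4  24. ]
black (np.float64(243.9), np.float64(198.1)) 10 [522.2 159.   24. ]
black (np.float64(257.7), np.float64(213.1)) 133 [563.8  89.5  24. ]
black (np.float64(213.8), np.float64(207.8)) 20 [430.4 111.2  24. ]
black (np.float64(227.2), np.float64(211.7)) 29 [471.9  94.1  24. ]
black (np.float64(225.5), np.float64(218.1)) 8 [467.9  65.8  24. ]
black (np.float64(238.0), np.float64(223.9)) 7 [505.2  41.7  24. ]
brown (np.float64(217.0), np.float64(194.4)) 45 [435.9 183.   18. ]
wood (np.float64(218.1), np.float64(196.1)) 23 [439.1 184.2  10. ]
wood (np.float64(242.7), np.float64(204.9)) 376 [518.6 142.4  10. ]
wood (np.float64(265.0), np.float64(205.8)) 18 [588.6 139.3  10. ]
wood (np.float64(237.7), np.float64(218.4)) 260 [503.8  80.1  10. ]
```

```bash
cat > go.py <<'E'
from h import *
from scipy.spatial.transform import Rotation as Ro
D=np.array([-127.1,80.,0]);D/=np.linalg.norm(D)
YAW=np.degrees(np.arctan2(D[1],D[0]))
def rel(targets,yaw_y=YAW):
    """world TCP targets -> tool shifts, + spin so tool y is along +-D"""
    o=bot.get_obs();R=Ro.from_euler('xyz',o['tcp_rot']).as_matrix()
    ya=np.degrees(np.arctan2(R[1,1],R[0,1]));dw=(yaw_y-ya+90)%180-90
    print('t',round(o['time'],2),'pos',o['tool_pos'].round(1),'F',o['contact_force'].round(1),'w',round(o['grip_width'],1),'q',o['joint_positions'].round(2),'world turn',round(dw,1),'=> spin',round(-dw,1),'or',round(-dw+180*np.sign(dw),1))
    for t in targets: print(np.round(t,1),'->',((np.asarray(t)-o['tool_pos'])@R).round(1))
E
python3 - <<'E'
from go import *
rel([[562.9,94.6,180],[562.9,94.6,110]])
c=dict(np.load('top0.npz'));s=dict(np.load('side0.npz'))
# two-view triangulation of bar & handle
def tri(p,q):
    A=[cam['K']@cam['camera_from_world'][:3] for cam in(c,s)]
    X=cv2.triangulatePoints(A[0],A[1],np.float64(p),np.float64(q));return (X[:3]/X[3]).ravel().round(1)
print('bar',tri((264.3,191.9),(257.5,210.3)),'handle',tri((240.4,231.8),(217.3,195)))
E
```

```text
t 0.15 pos [148.4 503.3 226.2] F [-0.   0.8  0.1] w 91.9 q [ 1.14  0.34  1.52 -0.    1.28 -0.15] world turn 74.2 => spin -74.2 or 105.8
[562.9  94.6 180. ] -> [-513.2 -274.7   46.4]
[562.9  94.6 110. ] -> [-513.2 -274.6  116.4]
bar [562.2  94.1  31. ] handle [436.4 174.5  22.5]
```

Request:
carry_out:
  motion:
    - [0.45,-60,-32,5,10.5]
    - [0.45,-115,-62,10,21]
    - [0.45,-172,-92,15,32]
    - [0.45,-229,-122,20,42]
    - [0.45,-286,-153,25,53]
    - [0.45,-343,-184,30,63]
    - [0.45,-400,-214,36,74]
    - [0.45,-457,-245,42,85]
    - [0.45,-513,-275,46,95]
    - [0.45,-513,-275,46,105.8]

```text
time: 1.4
tool_pos: [564.4, 91.3, 179.4]
tcp_rot: [-3.142, 0.002, 1.0]
contact_force: [0.3, 0.3, -0.4]
grip_width: 50.5
```

```bash
python3 - <<'E'
from go import *
rel([[562.9,94.6,120]])
snap('wrist','w1');snap('side','s1')
E
```

```text
t 1.4 pos [564.4  91.3 179.4] F [ 0.3  0.3 -0.4] w 50.5 q [ 0.03  0.47  1.46 -0.    1.21  0.6 ] world turn 0.5 => spin -0.5 or 179.5
[562.9  94.6 120. ] -> [ 2.  -3.  59.4]
```

View pics/w1.png

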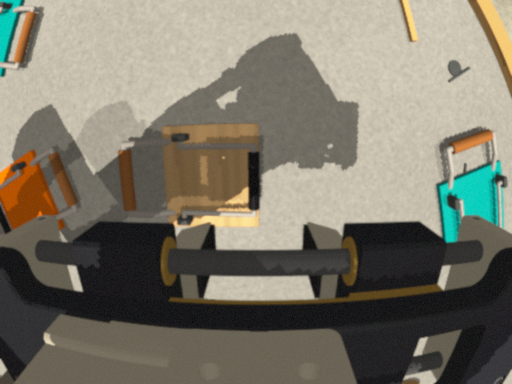

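The wrist view shows the black bar upright at about (254,180) and the handle at (127,179). Both run vertically in the image, so the jaws are square to them. I'll cross-check with fisheye rays.

```bash
cat >> h.py <<'E'
def wplane(c,u,v,z):
    p=cv2.fisheye.undistortPoints(np.float64([[[u,v]]]),c['K'],np.zeros(4)).ravel()
    T=np.linalg.inv(c['camera_from_world']);r=T[:3,:3]@np.array([p[0],p[1],1]);o=T[:3,3]
    return (o+r*(z-o[2])/r[2]).round(1)
E
python3 - <<'E'
from go import *
w=dict(np.load('w1.npz'))
im=w['color'].astype(int)
m=(im.max(-1)<45);m[:150]=0;m[208:]=0;m[:,:246]=0;m[:,262:]=0
v,u=np.nonzero(m);print('bar px',u.mean(),v.mean(),u.min(),u.max(),v.min(),v.max(),wplane(w,u.mean(),v.mean(),28))
print('handle',wplane(w,127,179,18))
rel([[562.9,94.6,120]])
E
```

```text
bar px 253.63306451612902 177.57258064516128 249 258 152 207 [563.1  98.7  28. ]
handle [436.5 177.2  18. ]
t 1.5 pos [563.7  92.2 179.4] F [0.3 0.9 0. ] w 50.4 q [ 0.03  0.47  1.46 -0.    1.21  0.6 ] world turn 0.3 => spin -0.3 or 179.7
[562.9  94.6 120. ] -> [ 1.7 -2.  59.4]
```

```bash
python3 - <<'E'
from go import *
rel([[563,96,60],[563,96,13]])
E
```

```text
t 1.5 pos [563.7  92.2 179.4] F [0.3 0.9 0. ] w 50.4 q [ 0.03  0.47  1.46 -0.    1.21  0.6 ] world turn 0.3 => spin -0.3 or 179.7
[563  96  60] -> [  3.   -2.6 119.4]
[563  96  13] -> [  3.1  -2.6 166.4]
```

Request:
carry_out:
  motion:
    - [0.45,3,-2.6,50,0]
    - [0.45,3,-2.6,100,0]
    - [0.45,3,-2.6,130,0]
    - [0.45,3,-2.6,150,0]
    - [0.45,3,-2.6,163,0]
    - [0.45,3,-2.6,165.5,0]
    - [0.45,3,-2.6,165.5,0]

```text
time: 2.38
tool_pos: [563.3, 96.2, 14.6]
tcp_rot: [3.141, 0.001, 1.005]
contact_force: [-0.3, 0.0, 0.3]
grip_width: 50.5
```

```bash
python3 - <<'E'
from go import *
rel([[563,96,14]])
snap('side','s2');c=snap('wrist','w2')
s=dict(np.load('s2.npz'));cv2.imwrite('pics/s2c.png',cv2.resize(s['color'][130:250,170:320],None,fx=5,fy=5,interpolation=cv2.INTER_CUBIC)[:,:,::-1])
E
```

```text
t 2.38 pos [563.3  96.2  14.6] F [-0.3  0.   0.3] w 50.5 q [ 0.04  0.67  1.63 -0.    0.84  0.6 ] world turn 0.2 => spin -0.2 or 179.8
[563  96  14] -> [-0.3 -0.2  0.6]
```

View pics/s2c.png

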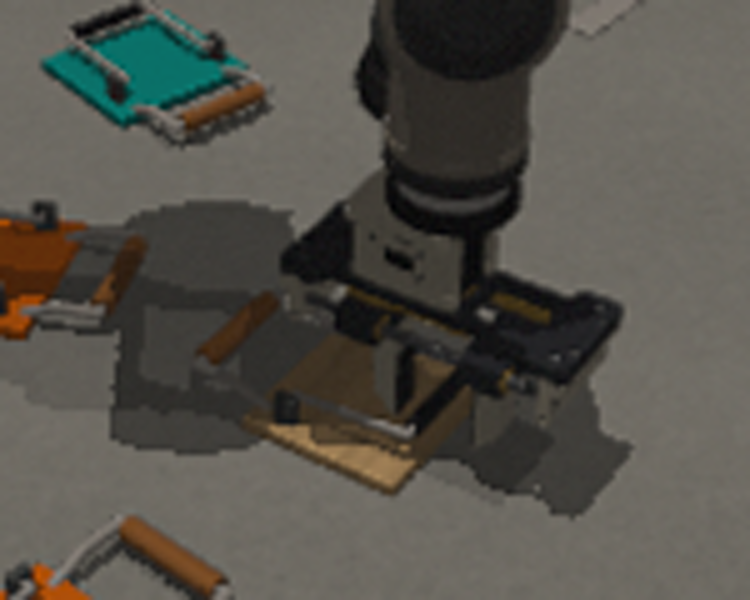

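View pics/w2.png

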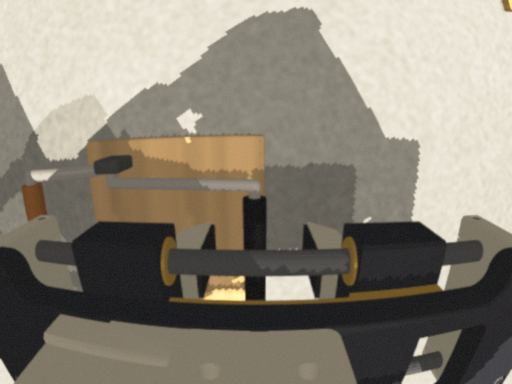

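The bar sits centred between the fingers at about (255,250) in the wrist view, and the fingers straddle it. I'll close on it.

Request:
carry_out:
  motion:
    - [0.9,0,0,0,0]
    - [0.95,0,0,0,0]
    - [0.95,0,0,0,0]
    - [0.95,0,0,0,0]

```text
time: 2.98
tool_pos: [563.4, 96.0, 14.8]
tcp_rot: [3.141, 0.001, 1.004]
contact_force: [-1.3, 1.7, -0.4]
grip_width: 15.1
```

```bash
python3 - <<'E'
from go import *
# arc: bar relative to hinge, from angle a0; board-x is D
p=bot.get_obs()['tool_pos']
for a0 in(0.03,):
  T=[]
  for a in np.linspace(a0,0.84,10)[1:]:
    T.append(p+D*80*(np.cos(a0)-np.cos(a))+np.array([0,0,80*(np.sin(a)-np.sin(a0))]))
  rel(T)
E
```

```text
t 2.98 pos [563.4  96.   14.8] F [-1.3  1.7 -0.4] w 15.1 q [ 0.04  0.67  1.63 -0.    0.84  0.6 ] world turn 0.3 => spin -0.3 or 179.7
[562.9  96.3  22. ] -> [-0.  -0.5 -7.2]
[561.9  96.9  29.1] -> [ -0.   -1.7 -14.3]
[560.4  97.9  36.1] -> [ -0.   -3.5 -21.2]
[558.3  99.2  42.8] -> [ -0.1  -6.  -28. ]
[555.7 100.8  49.4] -> [ -0.1  -9.  -34.5]
[552.7 102.7  55.6] -> [ -0.1 -12.6 -40.8]
[549.2 105.   61.5] -> [ -0.1 -16.7 -46.7]
[545.2 107.4  67. ] -> [ -0.2 -21.4 -52.1]
[540.9 110.2  72. ] -> [ -0.2 -26.5 -57.2]
```

Request:
carry_out:
  motion:
    - [0.95,0,0,0,0]
    - [0.95,0,0,0,0]
    - [0.95,0,-0.5,-7,0]
    - [0.95,0,-1.7,-14,0]
    - [0.95,0,-3.5,-21,0]
    - [0.95,0,-3.5,-21,0]

```text
time: 3.72
tool_pos: [560.8, 98.0, 36.7]
tcp_rot: [3.14, 0.0, 1.004]
contact_force: [-0.6, 0.3, 0.5]
grip_width: 10.9
```

```bash
python3 - <<'E'
from go import *
rel([[555.7,100.8,49.4],[540.9,110.2,72]])
c=snap('side','s3')
cv2.imwrite('pics/s3c.png',cv2.resize(c['color'][130:250,170:320],None,fx=5,fy=5,interpolation=cv2.INTER_CUBIC)[:,:,::-1])
E
```

```text
t 3.73 pos [560.8  98.   36.7] F [-0.6  0.3  0.5] w 10.9 q [ 0.04  0.63  1.62 -0.    0.88  0.61] world turn 0.3 => spin -0.3 or 179.7
[555.7 100.8  49.4] -> [ -0.4  -5.8 -12.7]
[540.9 110.2  72. ] -> [ -0.4 -23.3 -35.3]
```

View pics/s3c.png

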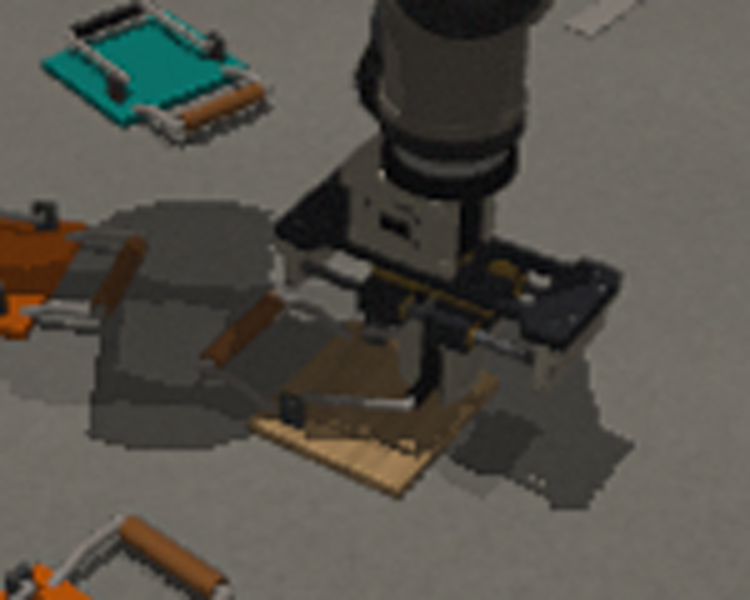

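Request:
carry_out:
  motion:
    - [0.95,0,-2.5,-6.5,0]
    - [0.95,0,-5.5,-13,0]
    - [0.95,0,-9,-19,0]
    - [0.95,0,-13,-25,0]
    - [0.95,0,-18,-30.5,0]
    - [0.95,0,-21,-33,0]
    - [0.95,0,-21,-33,0]

```text
time: 4.65
tool_pos: [543.3, 109.3, 69.7]
tcp_rot: [3.139, -0.0, 1.005]
contact_force: [0.8, -0.9, -1.7]
grip_width: 11.3
```

```bash
python3 - <<'E'
from go import *
rel([])
c=snap('side','s4')
cv2.imwrite('pics/s4c.png',cv2.resize(c['color'][130:250,170:320],None,fx=5,fy=5,interpolation=cv2.INTER_CUBIC)[:,:,::-1])
E
```

```text
t 4.65 pos [543.3 109.3  69.7] F [ 0.8 -0.9 -1.7] w 11.3 q [ 0.06  0.56  1.64 -0.    0.93  0.63] world turn 0.3 => spin -0.3 or 179.7
```

View pics/s4c.png

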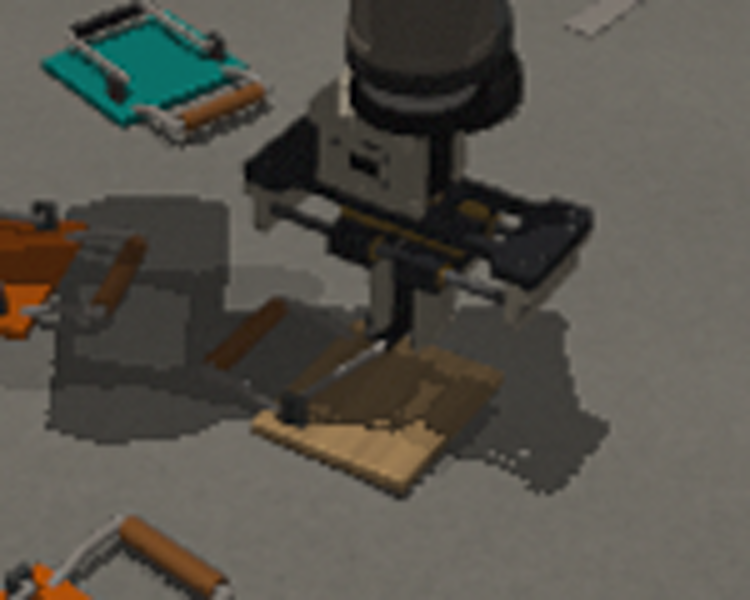

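Request:
carry_out:
  motion:
    - [0.95,0,-2,-2,0]
    - [0.95,0,-4,-3.5,0]
    - [0.95,0,-4,-3.5,0]

```text
time: 5.08
tool_pos: [539.9, 111.4, 73.1]
tcp_rot: [3.139, 0.0, 1.005]
contact_force: [-0.4, -0.8, -2.4]
grip_width: 11.0
```

```bash
python3 - <<'E'
from go import *
rel([])
c=snap('side','s5')
cv2.imwrite('pics/s5c.png',cv2.resize(c['color'][130:250,170:320],None,fx=5,fy=5,interpolation=cv2.INTER_CUBIC)[:,:,::-1])
E
```

```text
t 5.08 pos [539.9 111.4  73.1] F [-0.4 -0.8 -2.4] w 11.0 q [ 0.07  0.55  1.65 -0.    0.94  0.63] world turn 0.3 => spin -0.3 or 179.7
```

View pics/s5c.png

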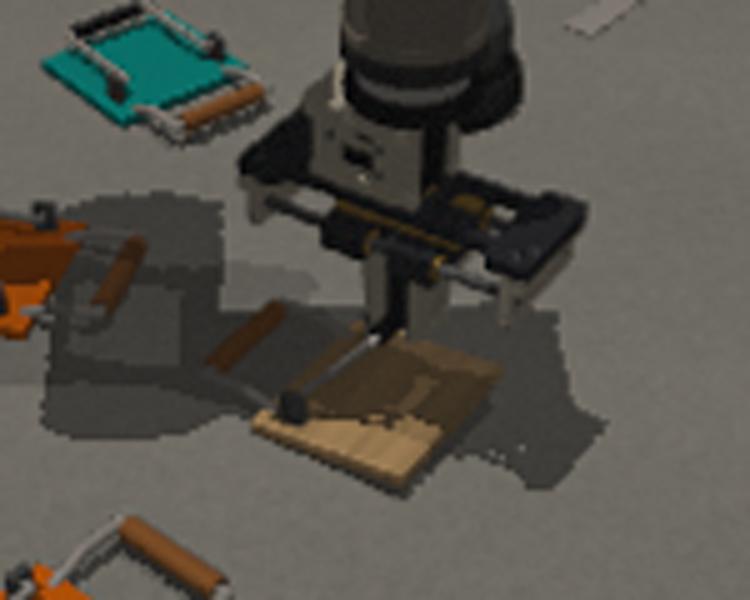

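The near corner has lifted slightly and the downward force has grown to 2.4 N, so the leg is on its stop. I'll ease back, release and rise.

Request:
carry_out:
  motion:
    - [0.95,0,1,1.5,0]
    - [0.95,0,1,1.5,0]
    - [0.6,0,1,1.5,0]
    - [0.6,0,1,1.5,0]
    - [0.6,0,1,1.5,0]
    - [0.6,0,1,-30,0]
    - [0.6,0,1,-70,0]
    - [0.6,0,-40,-110,0]
    - [0.6,0,-90,-110,0]
    - [0.6,0,-90,-110,0]

```text
time: 6.38
tool_pos: [461.1, 161.3, 183.4]
tcp_rot: [3.14, 0.0, 1.007]
contact_force: [0.1, 0.3, 0.5]
grip_width: 36.3
```

```bash
python3 - <<'E'
from go import *
rel([])
w=snap('wrist','w6');t=snap('top','t6')
c=snap('side','s6')
cv2.imwrite('pics/s6c.png',cv2.resize(c['color'][130:250,170:320],None,fx=5,fy=5,interpolation=cv2.INTER_CUBIC)[:,:,::-1])
cv2.imwrite('pics/t6c.png',cv2.resize(t['color'][165:255,205:300],None,fx=6,fy=6,interpolation=cv2.INTER_CUBIC)[:,:,::-1])
E
```

```text
t 6.38 pos [461.1 161.3 183.4] F [0.1 0.3 0.5] w 36.3 q [ 0.18  0.32  1.69 -0.    1.13  0.74] world turn 0.1 => spin -0.1 or 179.9
```

View pics/s6c.png

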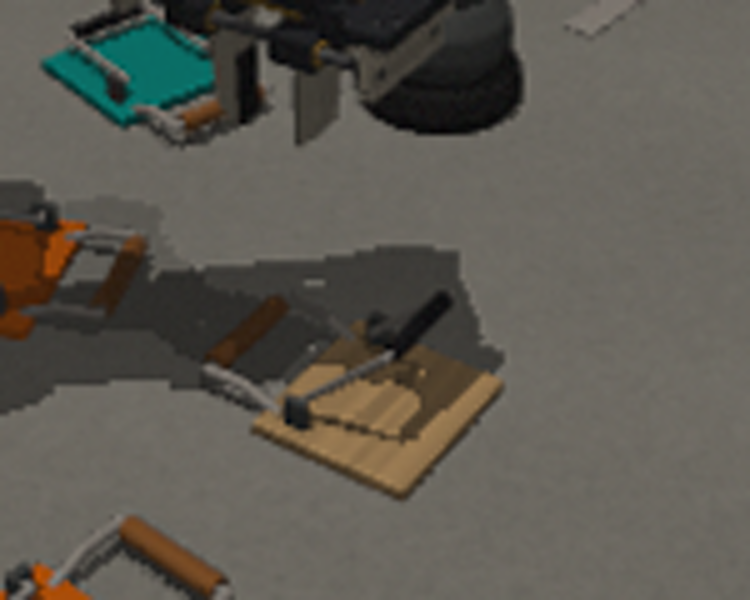

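View pics/w6.png

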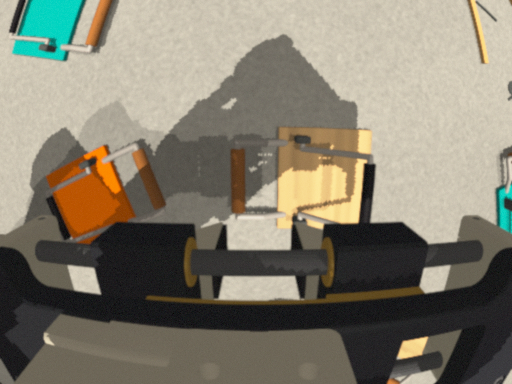

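View pics/t6c.png

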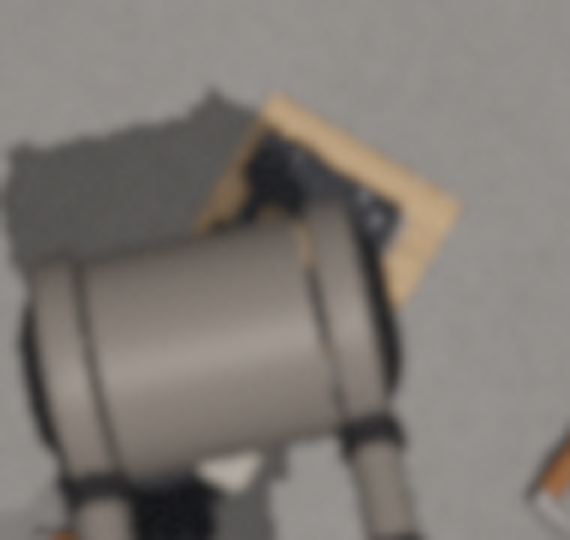

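Side crop: the leg stands up with its bar at crop (423,323), the handle is at (247,332), and the board lies flat. Next I'll measure the handle, the bar and the bottom corners.

```bash
python3 - <<'E'
from go import *
w=dict(np.load('w6.npz'));s=dict(np.load('s6.npz'));t=dict(np.load('t6.npz'))
im=w['color'].astype(int);r,g,b=im[...,0],im[...,1],im[...,2]
m=((r-b)>30)&(r<130);m[:140]=0;m[218:]=0;m[:,:226]=0;m[:,250:]=0
v,u=np.nonzero(m);print('wrist handle px',u.mean(),v.mean(),u.min(),u.max(),v.min(),v.max(),wplane(w,u.mean(),v.mean(),18))
f=lambda x,y:(170+x/5-.4,130+y/5-.4)
print('side handle',plane(s,*f(247,332),18).round(1))
def sideray(u,v):
    T=np.linalg.inv(s['camera_from_world']);K=s['K'];return T[:3,3],T[:3,:3]@np.array([(u-K[0,2])/K[0,0],(v-K[1,2])/K[1,1],1])
def wray(u,v):
    p=cv2.fisheye.undistortPoints(np.float64([[[u,v]]]),w['K'],np.zeros(4)).ravel();T=np.linalg.inv(w['camera_from_world']);return T[:3,3],T[:3,:3]@np.array([p[0],p[1],1])
def meet(A,B):
    (o,d),(p,e)=A,B;x=np.linalg.lstsq(np.c_[d,-e],p-o,rcond=None)[0];a=o+x[0]*d;c=p+x[1]*e;return ((a+c)/2).round(1),np.linalg.norm(a-c).round(1)
print('bar 2view',meet(sideray(*f(423,323)),wray(369,191)))
print('handle 2view',meet(sideray(*f(247,332)),wray(u.mean(),v.mean())))
# bottom corners at z=10: side (500,378),(403,488 top) ; top (272,95),(460,210)
for q in((500,376),(404,486),(252,418)): print('side corner',plane(s,*f(*q),10).round(1))
for q in((272,95),(460,210)): print('top corner',plane(t,205+q[0]/6-.4,165+q[1]/6-.4,10).round(1))
E
```

```text
wrist handle px 237.60718294051628 180.30864197530863 231 245 148 213 [441.7 173.4  18. ]
side handle [442.7 175.1  18. ]
bar 2view (array([551.6, 108.5,  81.7]), np.float64(0.4))
handle 2view (array([442.4, 173.5,  19.4]), np.float64(0.9))
side corner [603.4 144.4  10. ]
side corner [541.7  44.6  10. ]
side corner [449.4 102.4  10. ]
top corner [601.9 139.5  10. ]
top corner [536.6  39.3  10. ]
```

```bash
python3 - <<'E'
from go import *
rel([[442.2,173.8,100],[442.2,173.8,5]])
E
```

```text
t 6.53 pos [464.2 159.8 182.8] F [ 0.2  0.4 -0.3] w 36.7 q [ 0.18  0.32  1.69 -0.    1.13  0.74] world turn 0.2 => spin -0.2 or 179.8
[442.2 173.8 100. ] -> [  0.  -26.4  82.7]
[442.2 173.8   5. ] -> [  0.  -26.7 177.7]
```

Request:
carry_out:
  motion:
    - [0.6,0,-15,20,0]
    - [0.6,0,-26.5,50,0]
    - [0.6,0,-26.5,85,0]
    - [0.6,0,-26.5,110,0]
    - [0.6,0,-26.5,125,0]
    - [0.6,0,-26.5,130,0]
    - [0.6,0,-26.5,130,0]

```text
time: 7.4
tool_pos: [442.7, 173.4, 52.5]
tcp_rot: [3.139, 0.0, 1.004]
contact_force: [-0.5, 0.3, 0.3]
grip_width: 36.9
```

```bash
python3 - <<'E'
from go import *
rel([[442.2,173.8,5]])
w=snap('wrist','w7')
E
```

```text
t 7.4 pos [442.7 173.4  52.5] F [-0.5  0.3  0.3] w 36.9 q [ 0.21  0.48  1.88 -0.    0.78  0.78] world turn 0.3 => spin -0.3 or 179.7
[442.2 173.8   5. ] -> [ 0.1 -0.8 47.5]
```

View pics/w7.png

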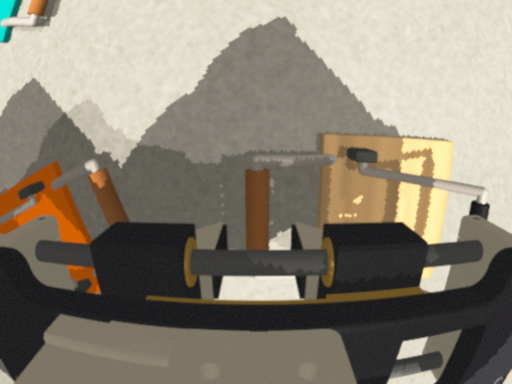

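The handle at (257,210) is centred between the fingers. I'll descend and close.

Request:
carry_out:
  motion:
    - [0.6,0,-0.5,20,0]
    - [0.6,0,-0.5,38,0]
    - [0.6,0,-0.5,46,0]
    - [0.6,0,-0.5,46,0]
    - [0.9,0,-0.5,46,0]
    - [0.9,0,-0.5,46,0]
    - [0.9,0,-0.5,46,0]
    - [0.9,0,-0.5,46,0]

```text
time: 8.45
tool_pos: [442.7, 173.9, 7.3]
tcp_rot: [3.138, -0.001, 1.004]
contact_force: [-1.1, 0.4, 3.3]
grip_width: 15.1
```

```bash
cat > arc.py <<'E'
from go import *
import sys
# handle axis path: pivot face edge until 90 deg, then back edge
def handle(th):
    if th<=np.pi/2: return 156.04*np.cos(th+.1156), 156.04*np.sin(th+.1156)
    a=np.arctan2(8,155);r=np.hypot(155,8);return -10+r*np.cos(th+a), r*np.sin(th+a)
def tcp(th,p0,th0=0.):
    h0,z0=handle(th0);h,z=handle(th);return p0+D*(h-h0)+np.array([0,0,z-z0])
E
python3 - <<'E'
from arc import *
p0=bot.get_obs()['tool_pos'];np.save('p0.npy',p0);print(p0)
rel([tcp(np.radians(a),p0) for a in(5,10,15,20,25,30,35,40)])
E
```

```text
[442.69593537 173.86686578   7.30646563]
t 8.45 pos [442.7 173.9   7.3] F [-1.1  0.4  3.3] w 15.1 q [ 0.21  0.56  1.91 -0.    0.67  0.78] world turn 0.3 => spin -0.3 or 179.7
[444.5 172.7  20.7] -> [  0.    2.2 -13.4]
[447.3 170.9  33.9] -> [  0.1   5.6 -26.6]
[451.1 168.6  46.8] -> [  0.1  10.1 -39.5]
[455.8 165.6  59.2] -> [  0.1  15.7 -51.9]
[461.4 162.1  71.1] -> [  0.2  22.4 -63.7]
[467.9 158.   82.4] -> [  0.2  30.  -75. ]
[475.2 153.4  93. ] -> [  0.3  38.7 -85.5]
[483.2 148.4 102.7] -> [  0.3  48.2 -95.2]
```

Request:
carry_out:
  motion:
    - [0.9,0,0,0,0]
    - [0.9,0,1,-6.5,0]
    - [0.9,0,2.2,-13.5,0]
    - [0.9,0,3.8,-20,0]
    - [0.9,0,5.6,-26.5,0]
    - [0.9,0,7.7,-33,0]
    - [0.9,0,10.1,-39.5,0]
    - [0.9,0,10.1,-39.5,0]

```text
time: 9.45
tool_pos: [451.6, 168.5, 47.4]
tcp_rot: [3.137, -0.002, 1.004]
contact_force: [0.2, -0.1, -1.8]
grip_width: 15.0
```

```bash
python3 - <<'E'
from arc import *
p0=np.load('p0.npy')
rel([tcp(np.radians(a),p0) for a in(20,25,30,35,40,45,50,55,60)])
c=snap('side','s8')
cv2.imwrite('pics/s8c.png',cv2.resize(c['color'][120:250,170:320],None,fx=4,fy=4,interpolation=cv2.INTER_CUBIC)[:,:,::-1])
E
```

```text
t 9.45 pos [451.6 168.5  47.4] F [ 0.2 -0.1 -1.8] w 15.0 q [ 0.2   0.5   1.87 -0.    0.77  0.77] world turn 0.3 => spin -0.3 or 179.7
[455.8 165.6  59.2] -> [ -0.2   5.1 -11.8]
[461.4 162.1  71.1] -> [ -0.1  11.8 -23.7]
[467.9 158.   82.4] -> [ -0.   19.5 -34.9]
[475.2 153.4  93. ] -> [  0.   28.1 -45.4]
[483.2 148.4 102.7] -> [  0.1  37.7 -55.1]
[491.9 142.9 111.6] -> [  0.1  48.  -64. ]
[501.2 137.  119.6] -> [  0.2  59.1 -71.9]
[511.1 130.8 126.6] -> [  0.3  70.8 -78.9]
[521.5 124.3 132.5] -> [  0.4  83.1 -84.7]
```

View pics/s8c.png

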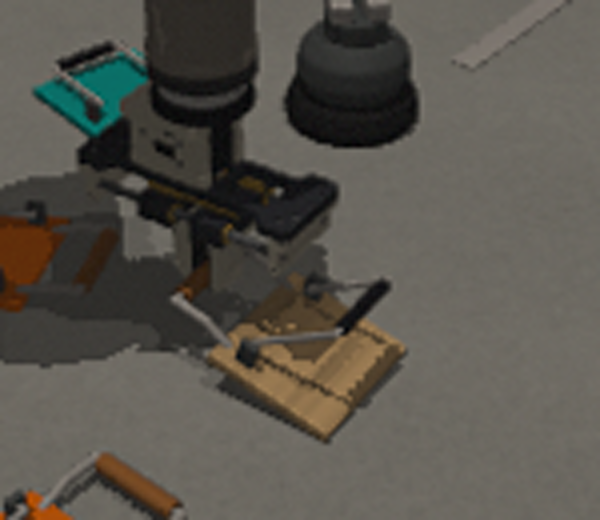

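The board tips about its bottom edge (crop 325,437 to 403,350), with the leg still open. I'll continue along the arc.

Request:
carry_out:
  motion:
    - [0.9,0,5,-12,0]
    - [0.9,0,11.8,-23.7,0]
    - [0.9,0,19.5,-35,0]
    - [0.9,0,28,-45.5,0]
    - [0.9,0,37.5,-55,0]
    - [0.9,0,48,-64,0]
    - [0.9,0,59,-72,0]
    - [0.9,0,71,-79,0]
    - [0.9,0,83,-84.7,0]
    - [0.9,0,83,-84.7,0]

```text
time: 10.75
tool_pos: [522.3, 123.5, 132.9]
tcp_rot: [3.136, -0.003, 1.003]
contact_force: [-2.8, 1.6, 6.7]
grip_width: 15.0
```

```bash
python3 - <<'E'
from arc import *
p0=np.load('p0.npy')
rel([tcp(np.radians(a),p0) for a in(65,70,75,80,85,90,95,100,104,108)])
c=snap('side','s9')
cv2.imwrite('pics/s9c.png',cv2.resize(c['color'][100:250,170:330],None,fx=4,fy=4,interpolation=cv2.INTER_CUBIC)[:,:,::-1])
E
```

```text
t 10.75 pos [522.3 123.5 132.9] F [-2.8  1.6  6.7] w 15.0 q [ 0.09  0.45  1.63 -0.    1.05  0.66] world turn 0.3 => spin -0.3 or 179.7
[532.2 117.5 137.4] -> [ 0.3 11.6 -4.4]
[543.3 110.5 141.1] -> [ 0.4 24.7 -8. ]
[554.6 103.4 143.7] -> [  0.5  38.1 -10.5]
[566.1  96.2 145.1] -> [  0.6  51.6 -11.8]
[577.6  88.9 145.3] -> [  0.7  65.2 -12. ]
[589.1  81.7 144.3] -> [  0.7  78.8 -10.9]
[600.5  74.5 143. ] -> [ 0.8 92.3 -9.6]
[611.8  67.4 140.6] -> [  0.9 105.6  -7. ]
[620.6  61.9 137.8] -> [  0.9 116.   -4.2]
[629.3  56.4 134.3] -> [  1.  126.3  -0.6]
```

View pics/s9c.png

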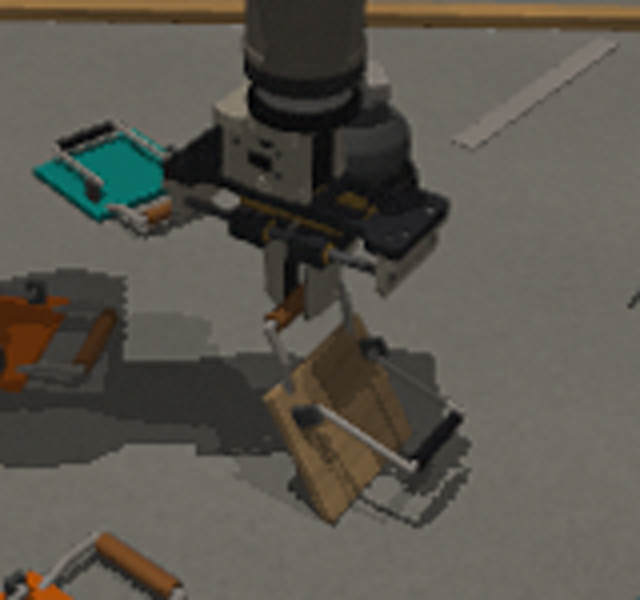

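Request:
carry_out:
  motion:
    - [0.9,0,11.5,-5.5,0]
    - [0.9,0,24.5,-9.2,0]
    - [0.9,0,38,-11.7,0]
    - [0.9,0,51.5,-13,0]
    - [0.9,0,58,-13.2,0]
    - [0.9,0,58,-13.2,0]

```text
time: 11.55
tool_pos: [570.7, 92.3, 145.7]
tcp_rot: [3.137, -0.002, 1.003]
contact_force: [-0.5, 0.2, -3.7]
grip_width: 14.9
```

```bash
python3 - <<'E'
from arc import *
p0=np.load('p0.npy')
rel([tcp(np.radians(a),p0) for a in(85,90,95,100,104,106,108)])
c=snap('side','s10')
cv2.imwrite('pics/s10c.png',cv2.resize(c['color'][100:250,170:330],None,fx=4,fy=4,interpolation=cv2.INTER_CUBIC)[:,:,::-1])
E
```

```text
t 11.55 pos [570.7  92.3 145.7] F [-0.5  0.2 -3.7] w 14.9 q [ 0.03  0.51  1.49 -0.    1.13  0.6 ] world turn 0.4 => spin -0.4 or 179.6
[577.6  88.9 145.3] -> [0.9 7.6 0.5]
[589.1  81.7 144.3] -> [ 1.  21.2  1.5]
[600.5  74.5 143. ] -> [ 1.1 34.7  2.8]
[611.8  67.4 140.6] -> [ 1.2 48.   5.4]
[620.6  61.9 137.8] -> [ 1.2 58.5  8.2]
[625.   59.1 136.1] -> [ 1.3 63.6  9.9]
[629.3  56.4 134.3] -> [ 1.3 68.7 11.8]
```

View pics/s10c.png

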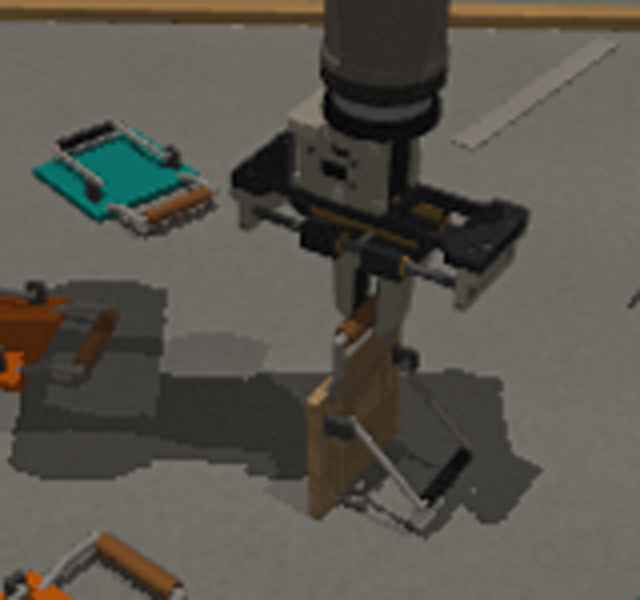

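The wrist carries the full board weight (-3.7 N), so the edge is barely on the bench. I'll lower slightly to seat it before leaning it over.

Request:
carry_out:
  motion:
    - [0.9,0.5,0,1,0]
    - [0.9,0.5,0,1.6,0]
    - [0.9,0.5,0,1.6,0]

```text
time: 11.98
tool_pos: [571.0, 92.9, 145.2]
tcp_rot: [3.136, -0.002, 1.004]
contact_force: [-0.9, -1.7, 5.3]
grip_width: 15.0
```

```bash
python3 - <<'E'
from arc import *
rel([])
c=snap('side','s11')
cv2.imwrite('pics/s11c.png',cv2.resize(c['color'][150:250,210:320],None,fx=6,fy=6,interpolation=cv2.INTER_CUBIC)[:,:,::-1])
E
```

```text
t 11.97 pos [571.   92.9 145.2] F [-0.9 -1.7  5.3] w 15.0 q [ 0.03  0.51  1.5  -0.    1.13  0.6 ] world turn 0.3 => spin -0.3 or 179.7
```

View pics/s11c.png

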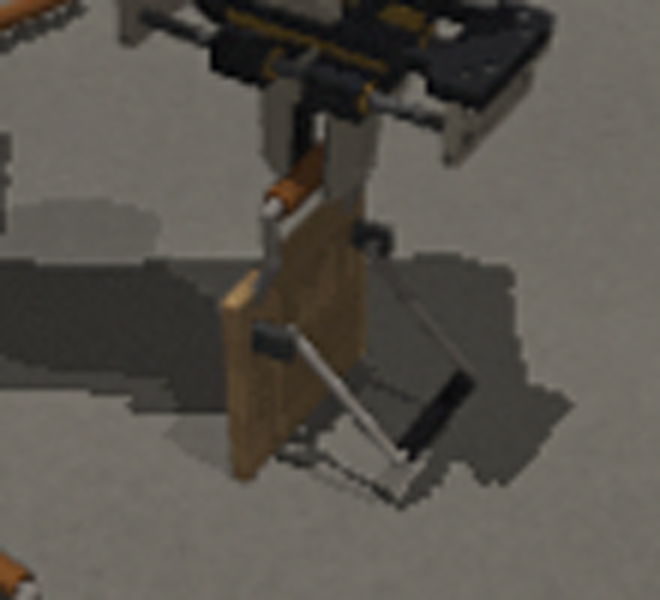

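Request:
carry_out:
  motion:
    - [0.9,0,7,0.6,0]
    - [0.9,0,14,0.7,0]
    - [0.9,0,20.5,1.2,0]
    - [0.9,0,27,1.8,0]
    - [0.9,0,34,2.6,0]
    - [0.9,0,41,3.6,0]
    - [0.9,0,41,3.6,0]

```text
time: 12.9
tool_pos: [606.0, 70.6, 141.5]
tcp_rot: [3.136, -0.002, 1.003]
contact_force: [0.0, 0.5, -2.3]
grip_width: 15.0
```

```bash
python3 - <<'E'
from arc import *
p0=np.load('p0.npy')
rel([tcp(np.radians(a),p0) for a in(98,100,104,106,108)])
c=snap('side','s12')
cv2.imwrite('pics/s12c.png',cv2.resize(c['color'][150:250,210:320],None,fx=6,fy=6,interpolation=cv2.INTER_CUBIC)[:,:,::-1])
E
```

```text
t 12.9 pos [606.   70.6 141.5] F [ 0.   0.5 -2.3] w 15.0 q [-0.01  0.57  1.4  -0.    1.17  0.56] world turn 0.3 => spin -0.3 or 179.7
[607.3  70.3 141.7] -> [ 0.5  1.3 -0.2]
[611.8  67.4 140.6] -> [0.5 6.6 1. ]
[620.6  61.9 137.8] -> [ 0.5 17.   3.9]
[625.   59.1 136.1] -> [ 0.6 22.2  5.6]
[629.3  56.4 134.3] -> [ 0.6 27.3  7.4]
```

View pics/s12c.png

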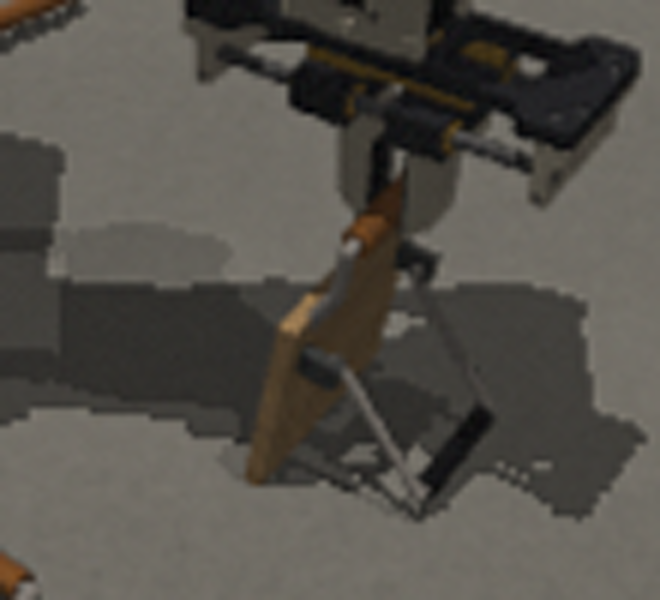

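The board is past vertical and leaning back, with the foot bar close to its shadow. I'll continue to the resting lean.

Request:
carry_out:
  motion:
    - [0.9,0.3,6,1.3,0]
    - [0.9,0.3,11.5,2.8,0]
    - [0.9,0.3,17,4.5,0]
    - [0.9,0.3,22,6.2,0]
    - [0.9,0.3,26,7.7,0]
    - [0.9,0.3,26,7.7,0]

```text
time: 13.7
tool_pos: [628.5, 56.8, 134.5]
tcp_rot: [3.135, -0.003, 1.003]
contact_force: [0.6, -1.2, 0.9]
grip_width: 14.9
```

```bash
python3 - <<'E'
from arc import *
rel([])
c=snap('side','s13')
cv2.imwrite('pics/s13c.png',cv2.resize(c['color'][150:250,210:320],None,fx=6,fy=6,interpolation=cv2.INTER_CUBIC)[:,:,::-1])
E
```

```text
t 13.7 pos [628.5  56.8 134.5] F [ 0.6 -1.2  0.9] w 14.9 q [-0.03  0.61  1.35 -0.    1.18  0.54] world turn 0.3 => spin -0.3 or 179.7
```

View pics/s13c.png

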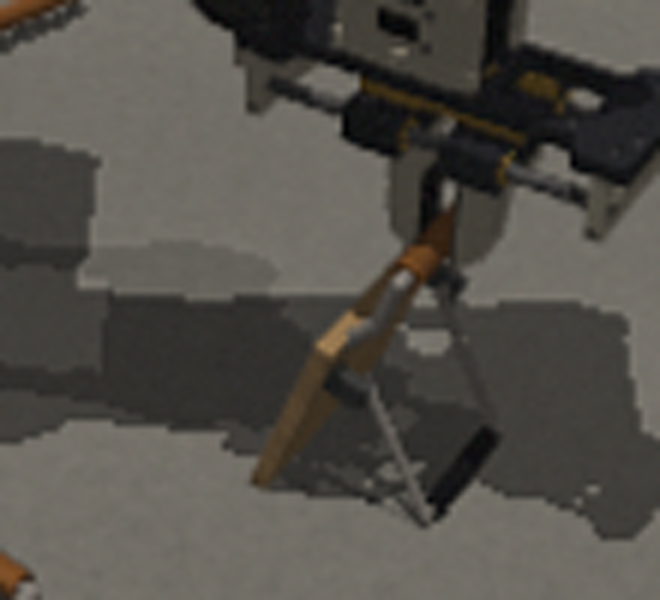

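The foot bar meets its shadow on the bench at crop (430,520), at the expected height. I'll nudge a little further, then open and rise.

Request:
carry_out:
  motion:
    - [0.9,0,1,0.5,0]
    - [0.9,0,1,0.5,0]
    - [0.75,0,1,0.5,0]
    - [0.65,0,1,0.5,0]
    - [0.65,0,1,0.5,0]
    - [0.65,0,1,0.5,0]

```text
time: 14.5
tool_pos: [629.2, 56.3, 133.9]
tcp_rot: [3.135, -0.003, 1.003]
contact_force: [0.1, 0.1, 0.3]
grip_width: 32.0
```

```bash
python3 - <<'E'
from arc import *
rel([])
c=snap('side','s14')
cv2.imwrite('pics/s14c.png',cv2.resize(c['color'][150:250,210:320],None,fx=6,fy=6,interpolation=cv2.INTER_CUBIC)[:,:,::-1])
E
```

```text
t 14.5 pos [629.2  56.3 133.9] F [0.1 0.1 0.3] w 32.0 q [-0.03  0.61  1.34 -0.    1.18  0.54] world turn 0.3 => spin -0.3 or 179.7
```

View pics/s14c.png

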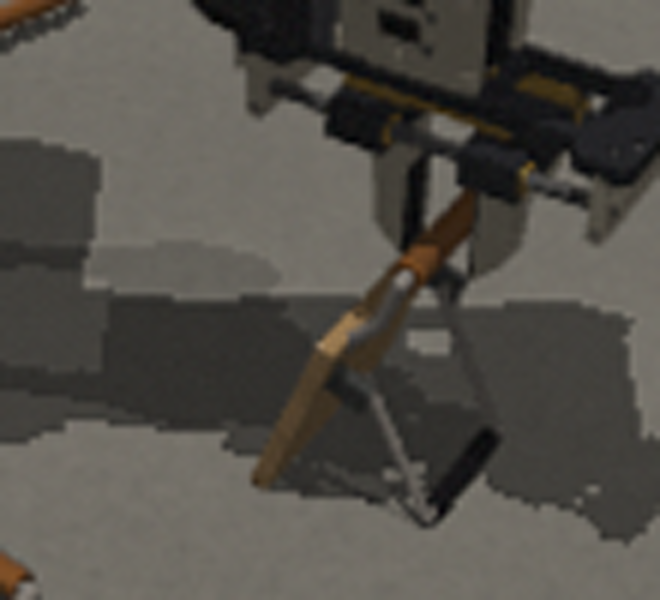

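The board stands on its own, the handle is free between the fingers, and the force is zero. I'll rise straight up and move away.

Request:
carry_out:
  motion:
    - [0.65,0,0,-15,0]
    - [0.65,0,0,-40,0]
    - [0.65,0,0,-75,0]
    - [0.65,0,0,-110,0]
    - [0.65,0,-40,-130,0]
    - [0.65,0,-90,-130,0]
    - [0.65,0,-140,-130,0]
    - [0.65,0,-190,-130,0]
    - [0.65,0,-220,-130,0]
    - [0.65,0,-220,-130,0]

```text
time: 15.8
tool_pos: [441.6, 175.8, 264.0]
tcp_rot: [3.133, -0.004, 1.005]
contact_force: [0.5, -0.4, -0.1]
grip_width: 32.4
```

```bash
python3 - <<'E'
from arc import *
rel([])
c=snap('side','s15');t=snap('top','t15')
cv2.imwrite('pics/s15c.png',cv2.resize(c['color'][150:250,210:320],None,fx=6,fy=6,interpolation=cv2.INTER_CUBIC)[:,:,::-1])
T0=np.load('top0.npz')['color'].astype(int);print('plain region diff',abs(T0-t['color'])[165:230,335:390].mean(), 'turq/orange', abs(T0-t['color'])[95:140,285:350].mean(),abs(T0-t['color'])[225:285,290:355].mean())
E
```

```text
t 15.8 pos [441.6 175.8 264. ] F [ 0.5 -0.4 -0.1] w 32.4 q [ 0.22  0.22  1.59 -0.    1.32  0.79] world turn 0.2 => spin -0.2 or 179.8
plain region diff 3.5554312354312354 turq/orange 3.3313960113960115 3.3787179487179486
```

View pics/s15c.png

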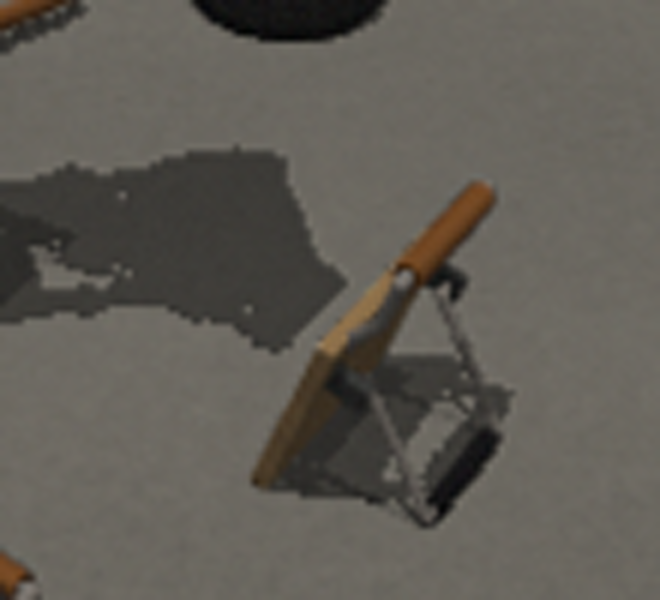

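View pics/t15.png

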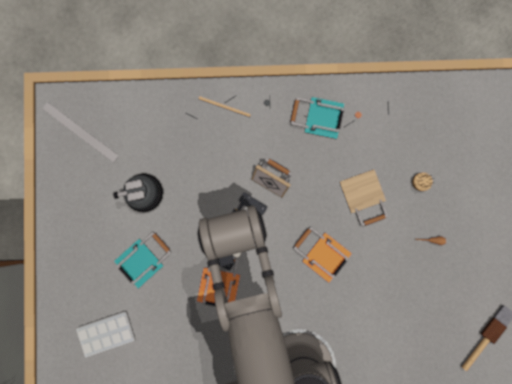

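The board stands on its bottom edge and foot bar (top view 270,178), and the other boards are unchanged. I'll check the lean with one two-view measurement, then hand in.

```bash
python3 - <<'E'
from arc import *
s=dict(np.load('s15.npz'));t=dict(np.load('t15.npz'))
im=t['color'][155:190,250:295].astype(int);m=(im[...,0]-im[...,2]>60)
k,l,st,ce=cv2.connectedComponentsWithStats(m.astype(np.uint8));i=1+st[1:,4].argmax();pt=ce[i]+[250,155]
im=s['color'][178:200,270:295].astype(int);m=(im[...,0]-im[...,2]>45)&(im[...,0]<185)
k,l,st,ce=cv2.connectedComponentsWithStats(m.astype(np.uint8));i=1+st[1:,4].argmax();ps=ce[i]+[270,178]
A=[c['K']@c['camera_from_world'][:3] for c in(t,s)]
X=cv2.triangulatePoints(A[0],A[1],pt,ps);X=(X[:3]/X[3]).ravel()
f=lambda x,y:(210+x/6-.4,150+y/6-.4)
bar=plane(s,*f(465,470),6);print('handle',pt,ps,X.round(1),'bar',bar.round(1),'handle-bar along D',((X-bar)@D).round(1),'expected',round(-65-(-10-77.0),1))
print(bot.close_job());print(bot.get_obs()['time'])
E
```

```text
handle [278.11688312 166.28571429] [283.81111111 188.08888889] [628.9  53.1 150.1] bar [650.4  45.6   6. ] handle-bar along D 22.1 expected 22.0
the job is handed in; nothing more can be done
None
the job is handed in; nothing more can be done
```

The pattern board is standing on its bottom edge and kickstand, leaning back, and I handed the job in at about 16 s of the 56 s allowed.

**What I did:**
- I identified the plywood board with lugs and the black foot bar at top-view pixel (256,208).
- I gripped the foot bar and swung the leg up to its hard stop. A slight lift of the board and a downward pull of about 2.4 N marked the stop, and the bar then measured z = 81.7 mm against 81.4 expected.
- I took the handle in the jaws and tipped the board over its bottom edge until the foot bar met the bench. Then I opened the fingers and moved clear.

**Last checks:**
- **Pose:** the handle sits 22.1 mm ahead of the foot bar, against 22.0 expected for a lean of about 18°.
- **Handle height:** it measured 150 mm in the two camera views against 145 expected. An earlier two-view reading of the handle was also about 4.5 mm high, so I put this down to camera error. The tool height at release fitted 145.
- **Other boards:** the plain board, one orange and one turquoise look-alike showed no change between the first and last top views. The other two look-alikes I did not compare numerically.
- **Contact:** with the gripper clear, the wrist force was about zero.

Along the way, the board slid about 6 mm when I gripped and swung the leg. Near vertical, its edge briefly carried no weight (and may have lifted slightly) before I lowered it back onto the bench. Neither affected the result.

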